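# Refit the spacers on a grain mill's sprung spindle

## Task

Refit the three loose spacers on the pantry grain mill: thread them one at a time over its upright spindle in size order, the large blue one first, then the medium brass one, then the small dark steel one on top, each pushed past the spring catch and fully home so that the stack is flat and tight on the mill's seat, then let go. The spindle floats off-centre on a soft spring, so find it gently by feel and never press it down more than about a centimetre; leave the jar, the hopper and the brush where they are.

Things in the scene. Friction and masses are not known exactly. Their poses are not given: they have to be found in the camera images.
- mill: Fixed grey mill base, 150 x 150 x 70 mm, with a round steel seat on top (84 mm diameter, its flat top 78 mm above the table); origin at the centre of the underside. Seated, the stack of spacers is 54 mm high, just under the spindle's spring catch.
- mill_seat (a point): Centre of the seat's flat top; z up. The round copper spindle rises from the seat: 15 mm diameter, top 76 mm above the seat, flat nose 12 mm wide with a 2 mm high chamfer. Its axis is NOT at this point: it stands 5 to 7 mm from it in an unknown direction, new each time and fixed during the job.
- spindle (a joint): How far the sprung spindle is pressed down, m: 0 up, 0.014 hard stop; yields from 2 N, then 0.9 N per mm, springs back; never moves sideways. Catch: two sprung balls, 61 mm above the seat, stick out 2.5 mm on opposite sides. A bore slides 11 mm over the nose, meets them, and passes at a push of 4 to 8 N; below it runs free, but drags if held off-centre.
- large_mid (a point): Round spacer lying flat on the cork mat, its plain through bore upright. The point is on its axis, half-way up. Outer diameter 56 mm, height 20 mm, bore 17 mm (no chamfer), about 120 g. Blue; belongs at the bottom, on the seat. z is its axis.
- medium_mid (a point): Round spacer lying flat on the cork mat, its plain through bore upright. The point is on its axis, half-way up. Outer diameter 46 mm, height 18 mm, bore 17 mm (no chamfer), about 210 g. Brass; belongs in the middle, on the large one. z is its axis.
- small_mid (a point): Round spacer lying flat on the cork mat, its plain through bore upright. The point is on its axis, half-way up. Outer diameter 36 mm, height 16 mm, bore 17 mm (no chamfer), about 100 g. Dark steel; belongs on top, on the medium one. z is its axis.
- mat: Fixed cork mat, 200 x 370 x 5 mm, on which the spacers lie; origin at the centre of its underside, on the table.
- jar_mid (a point): Bystander: closed storage jar, 80 mm diameter, 120 mm tall, standing; the point is its centre.
- hopper_mid (a point): Bystander: the mill's white funnel-shaped hopper, 130 mm wide at the top, 90 mm tall, standing; the point is its centre.
- brush: Bystander: cleaning brush 180 mm long, lying flat; the origin is under its middle.
Things that resemble listed ones, but are neither listed nor needed, are in the scene too. Of the things like the part that bears large_mid, leave any that is green; of the rest the smaller one is meant.

How it is judged:
By the outcome, as a careful person would: the job done as asked, in the order asked, and still so for the second after the job is handed in, with the robot touching nothing.
It also fails if it takes over 72 s, if anything falls off the work surface, if the arm or the gripper's body presses on something with over 40 N, if the wrist force passes 120 N, or if a joint passes its speed limit or range.

## Robot

A 6-joint arm with a two-finger parallel gripper is mounted at the origin on the work surface. World frame = base frame: x ahead of the robot, y to its left, z up, the work surface at z = 0. Lengths are in m, angles in rad, forces in N, time in s.
With the tool pointing down it reaches from about 0.375 to 0.75 m from the base axis. Payload 9 kg.
Tool frame: the origin (TCP) lies between the finger pads; the fingertips stand 19 mm ahead of it and the grasp point (between the pads) is the TCP; z points along the fingers, y is the line along which they close (so a half turn about z gives the same grasp; the last joint's range is limited). The gripper opens to 85 mm and grips with 20 to 120 N. Pads are 22 mm wide; open, the fingers measure 114 mm over their backs; the gripper's body (76 mm by 85 mm) begins 54 mm behind the grasp point. The pads swing forward as they close: fully open they stand 13 mm farther back than shut.
Start: joints at [-1.417, 0.104, 0.097, 1.564, 0, 1.353], TCP at [0.218, -0.559, 0.25] pointing down, gripper open.
Joint ranges: [-2.99, 2.99], [-0.84, 1.86], [-1.1, 1.16], [-1.84, 2.11], [-1.51, 1.56], [-3.14, 3.14]. Speed limits (rad/s): [2.22, 2.22, 2.57, 3.14, 3.14, 3.14].

## Interface

Orientations are given as a rotation vector (axis times angle).
In Python, from station import bot gives the robot as it stands. Calls block until the motion is done:
- bot.reach(position, orientation): joint-space move of the TCP to a pose.
- bot.line_to(position, orientation=None, v=0.15): straight line of the TCP; orientation=None keeps the orientation; v is the mean speed in m/s.
- bot.move_joints(angles): joint-space move.
- bot.move_gripper(opening, force=None): finger opening in m; force is the grip in N (None keeps the last); returns when the fingers have stopped.
- bot.pause(seconds).
- bot.solve_ik(position, orientation): joint angles nearest the present ones, or None.
- bot.read_state(): the state.
- bot.grab_frame(name): name is "scene" or "top"; returns (picture, depth): 480x640x3 uint8, red, green, blue; 480x640 float32, m along the optical axis (not along the pixel's ray), 0 where there is no reading.
- bot.camera_info(name): a dict with "fx", "fy", "cx", "cy" (pixels), "position" and "attitude" of the camera in the world. Camera axes: x right, y up, looking along -z (the intrinsics and any distortion apply to the point x, -y, -z); pixel columns grow to the right and rows downward; lengths in m; the calibration is good to about 2 mm. A picture is of the moment at which its call begins. camera_info takes no time and is no camera call.
A pose or a line that the arm cannot do raises bot.IKError and nothing moves.
- bot.finish_job(): hands the job in; it is judged then, once.
The state is a dict: "t": time; "joint_pos": joint angles; "qd": joint speeds; "joint_efforts": joint torques, N m; "tcp_pos": TCP position; "eef_rot": TCP orientation; "ft_force": force on the tool from outside, world axes, zero at the start; "ft_torque": the same for the moment, N m; "finger_gap": finger opening in m; "grasp_force": force on a finger pad.
Only numpy, scipy, OpenCV 4.12 (cv2) and the standard library are available. Lean on these libraries where they do the work, as an engineer would, in place of code of your own. Each camera call takes 0.05 s, during which the arm holds its last target. There are 200 camera calls.

## Working session

There is one attempt and no reset: what is moved stays moved. The work goes in short steps, each a Python script; the robot and the scene stay as the last script left them, time stands still between calls to the robot, and variables do not carry over. Pictures are saved under pics/ and viewed, at most 10 in all, crops included, and the job is handed in when it is done.

```bash
mkdir -p pics; ls
python3 - <<'E'
from station import bot
import cv2,numpy as np
for n in("scene","top"):
    p,d=bot.grab_frame(n); cv2.imwrite(f"pics/{n}0.png",p[:,:,::-1]); np.savez(f"{n}0.npz",p=p,d=d)
    print(n,bot.camera_info(n))
print(bot.read_state())
E
```

```text
pics
scene {'fx': 604.0921790305999, 'fy': 604.0921790305999, 'cx': 318.8316713188537, 'cy': 246.9673243472022, 'position': array([ 1.30577056, -0.33829194,  0.79095239]), 'attitude': array([0.74801065, 0.49301722, 1.08805693])}
top {'fx': 472.13673535606887, 'fy': 472.13673535606887, 'cx': 317.66241707433386, 'cy': 238.29740741315572, 'position': array([ 0.4687098 , -0.01575451,  0.89873783]), 'attitude': array([ 0.10299275, -0.11649566, -1.57308021])}
{'t': 0.1, 'joint_pos': array([-1.41668369e+00,  1.04637998e-01,  9.65575742e-02,  1.56388010e+00,
        8.45995275e-06,  1.35312216e+00]), 'qd': array([ 0.00066505, -0.00078083,  0.00288261,  0.00170065, -0.00022141,
       -0.00098706]), 'joint_efforts': array([ 6.12997042e-03, -5.58202207e+01,  5.04723752e+01,  1.27830546e-02,
       -1.70614553e-04,  2.41340354e-05]), 'tcp_pos': array([ 0.21795264, -0.55873123,  0.24960679]), 'eef_rot': array([-3.08632449e+00, -5.80428636e-01, -7.13638493e-05]), 'ft_force': array([-0.60455828,  0.44552435, -0.34708884]), 'ft_torque': array([ 0.00653086, -0.02978683, -0.0143756 ]), 'grasp_force': 0.0, 'finger_gap': 0.08566245581181865}
```

View pics/top0.png

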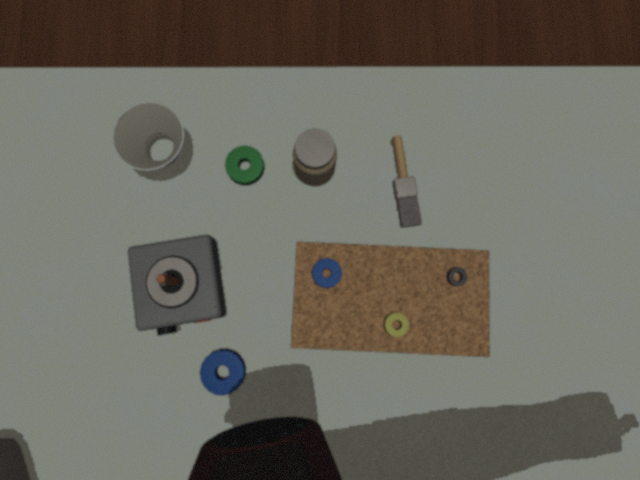

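View pics/scene0.png

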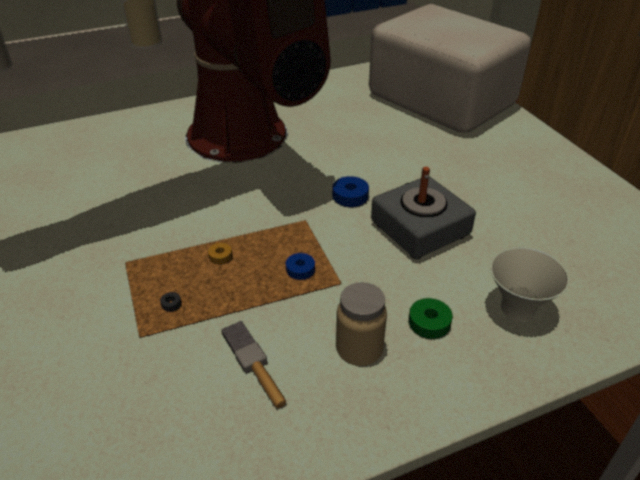

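Candidates for large_mid, in top-view pixels:
- Green ring (245,165): excluded by colour.
- Blue ring off the mat (222,371): the larger blue one.
- Blue ring on the cork (327,273): smaller and on the mat, so this is my choice.

The brass ring is at (397,324), the dark steel ring at (457,276), and the spindle tip is near (162,280). Next I'll measure these and check them in a close crop.

```bash
cat > h.py <<'E'
import numpy as np,cv2
from scipy.spatial.transform import Rotation as R
from station import bot
def ray(n,u,v):
    c=bot.camera_info(n); d=np.array([(u-c['cx'])/c['fx'],-(v-c['cy'])/c['fy'],-1.])
    return np.array(c['position']),R.from_rotvec(c['attitude']).apply(d)
def onz(n,u,v,z):
    o,d=ray(n,u,v); return o+d*(z-o[2])/d[2]
def blob(m,near):
    k,l,s,c=cv2.connectedComponentsWithStats(m.astype(np.uint8))
    i=1+np.argmin([np.hypot(*(c[j]-near))+(1e4 if s[j,4]<15 else 0) for j in range(1,k)])
    return l==i
def outline(b):
    cs,_=cv2.findContours(b.astype(np.uint8),cv2.RETR_EXTERNAL,cv2.CHAIN_APPROX_NONE)
    return max(cs,key=len)[:,0,:].astype(float)
E
python3 - <<'E'
from h import *
t=np.load('top0.npz');s=np.load('scene0.npz')
def hsv(p): return cv2.cvtColor(p,cv2.COLOR_RGB2HSV).astype(int)
H=hsv(t['p']);P=t['p'].astype(int)
h,sa,v=[H[:,:,i] for i in range(3)]
blue=(h>100)&(h<130)&(sa>120)
brass=(h>24)&(h<40)&(sa>90)
dark=(v<90)&(sa<110)
for nm,m,near,zt in(("large",blue,(327,273),.025),("bigblue",blue,(222,371),.02),("medium",brass,(397,324),.023),("small",dark,(457,276),.021)):
    b=blob(m,near); o=outline(b); W=np.array([onz("top",*q,zt)[:2] for q in o]).astype(np.float32)
    (c,r)=cv2.minEnclosingCircle(W); e=cv2.fitEllipse(W*1000)
    dd=t['d'][b]; print(nm,np.round(c,4),"D",round(2*r,4),"ell",np.round(e[0],1),np.round(e[1],1),"px",o.mean(0),"d",np.median(dd))
for n,f,near in(("top",t,(168,280)),("scene",s,(424,185))):
    Hh=hsv(f['p']);m=((Hh[:,:,0]<14)|(Hh[:,:,0]>172))&(Hh[:,:,1]>110)&(Hh[:,:,2]>70)
    b=blob(m,near);ys,xs=np.nonzero(b);print(n,"copper",len(xs),xs.min(),xs.max(),ys.min(),ys.max())
    vx,vy,x0,y0=cv2.fitLine(np.c_[xs,ys].astype(np.float32),cv2.DIST_L2,0,.01,.01).ravel();print("line",vx,vy,x0,y0)
# crops
a=cv2.resize(t['p'][230:340,120:230],(400,400),interpolation=cv2.INTER_CUBIC)
b=cv2.resize(t['p'][245:300,300:355],(400,400),interpolation=cv2.INTER_CUBIC)
cv2.imwrite('pics/crop1.png',np.hstack([a,b])[:,:,::-1])
c=cv2.resize(s['p'][155:255,365:480],(690,600),interpolation=cv2.INTER_CUBIC)
cv2.imwrite('pics/crop2.png',c[:,:,::-1])
E
```

```text
large [ 0.5274 -0.0391] D 0.0516 ell [527.5 -39.3] [49.3 49.6] px [326.2987013  272.66233766] d 0.87383133
bigblue [0.3502 0.1497] D 0.0789 ell [350.3 149.7] [74.6 77.5] px [222.40163934 371.81967213] d 0.8439141
medium [ 0.432  -0.1666] D 0.0442 ell [ 432.1 -166.6] [41.7 42.4] px [396.29850746 324.59701493] d 0.8638968
small [ 0.5198 -0.281 ] D 0.0406 ell [ 519.8 -281.4] [35.  38.2] px [456.         276.19672131] d 0.8804102
top copper 50 158 165 275 282
line 0.61879987 -0.7855486 161.26 278.48
scene copper 22 423 428 167 171
line 0.98202276 0.1887626 425.63635 168.68182
```

View pics/crop1.png

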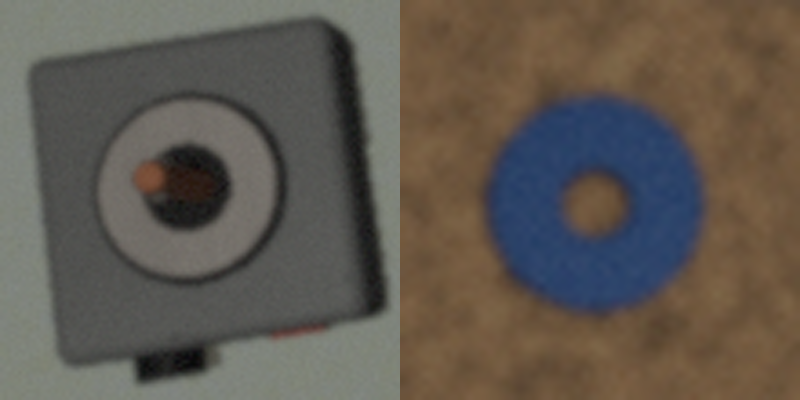

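View pics/crop2.png

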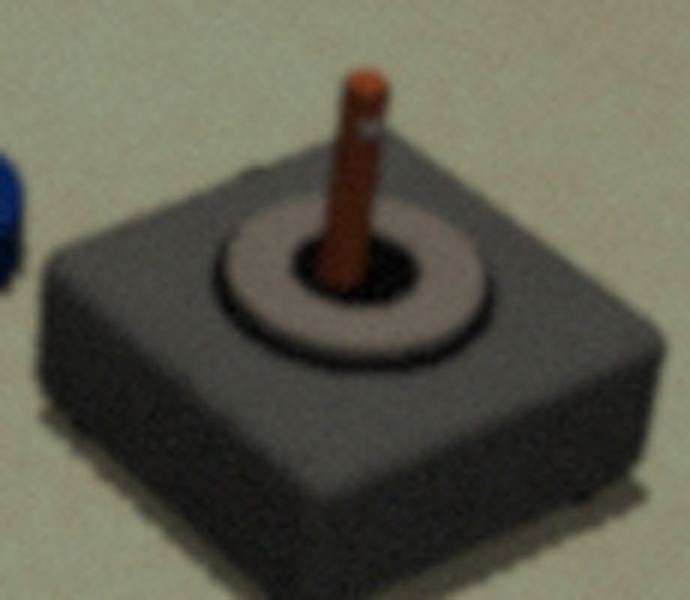

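The left crop shows the mill from above, with the spindle tip at about (161.2,278.5) in the full picture. The right crop confirms the blue ring on the cork, about 30 px or 55 mm across, which fits 56 mm. In the scene crop the tip is at (425.6,168.7), so I'll triangulate it.

Run:
```python
from h import *
t=np.load('top0.npz');s=np.load('scene0.npz')
a=onz("top",161.2,278.45,.154);b=onz("scene",425.6,168.7,.154);print("tip",a,b)
o1,d1=ray("top",161.2,278.45);o2,d2=ray("scene",425.6,168.7)
k=np.linalg.lstsq(np.c_[d1,-d2],o2-o1,rcond=None)[0];print("tri",o1+d1*k[0],o2+d2*k[1])
for n,f,near in(("top",t,(147,270)),("scene",s,(408,200))):
    H=cv2.cvtColor(f['p'],cv2.COLOR_RGB2HSV).astype(int);q=H[int(near[1]),int(near[0])];print(q)
    m=(H[:,:,2]>105)&(abs(H[:,:,1]-q[1])<40)
    bb=blob(cv2.erode(m.astype(np.uint8),None)>0,near) if 0 else None
    seat={'top':(172,281),'scene':(424,202)}[n]
    yy,xx=np.mgrid[:480,:640];m&=np.hypot(xx-seat[0],yy-seat[1])<(32 if n=='top' else 27)
    o=outline(m);W=np.array([onz(n,*p,.078)[:2]*1000 for p in cv2.convexHull(o.astype(np.float32))[:,0]]).astype(np.float32)
    e=cv2.fitEllipse(W);print(n,"seat",e,cv2.minEnclosingCircle(W))
# ring centres from scene
H=cv2.cvtColor(s['p'],cv2.COLOR_RGB2HSV).astype(int)
m=(H[:,:,0]>100)&(H[:,:,0]<130)&(H[:,:,1]>120)
b=blob(m,(300,265));print("scene large bbox",cv2.boundingRect(b.astype(np.uint8)))
y=0.0
from math import pi
for p in((.5274,-.039),(.432,-.167),(.52,-.281),tuple(a[:2])):
  for yaw in(0,pi/4,pi/2,-pi/4):
    r=(R.from_euler('z',yaw)*R.from_rotvec([pi,0,0])).as_rotvec()
    q=[bot.solve_ik([*p,z],r) for z in(.03,.2)];print(p,round(yaw,2),[None if x is None else np.round(x,2).tolist() for x in q])
```

```text
tip [0.51083742 0.22352934 0.154     ] [0.5179227 0.2191499 0.154    ]
tri [0.51114731 0.22528954 0.1485216 ] [0.51070506 0.22425674 0.14816475]
[30  7 75]
top seat ((510.4646911621094, 230.79962158203125), (80.13632202148438, 80.1744384765625), 61.854312896728516) ((510.5081787109375, 230.54295349121094), 40.604339599609375)
[21 36 98]
scene seat ((475.8055419921875, 284.9510498046875), (11.83268928527832, 49.34996795654297), 97.6840591430664) ((475.5508117675781, 284.76031494140625), 25.372018814086914)
scene large bbox (286, 254, 28, 25)
(0.5274, -0.039) 0 [[-0.32, -0.03, -0.44, 1.16, 0.0, 2.82], [-0.32, -0.12, -0.21, 1.47, 0.0, 2.82]]
(0.5274, -0.039) 0.79 [[-0.32, -0.03, -0.44, 1.16, 0.0, 2.03], [-0.32, -0.12, -0.21, 1.47, 0.0, 2.03]]
(0.5274, -0.039) 1.57 [[-0.32, -0.03, -0.44, 1.16, 0.0, 1.25], [-0.32, -0.12, -0.21, 1.47, 0.0, 1.25]]
(0.5274, -0.039) -0.79 [[-0.32, -0.03, -0.44, 1.16, 0.0, -2.68], [-0.32, -0.12, -0.21, 1.47, 0.0, -2.68]]
(0.432, -0.167) 0 [[-0.65, -0.24, -0.64, 1.17, 0.0, 2.49], [-0.65, -0.33, -0.39, 1.5, 0.0, 2.49]]
(0.432, -0.167) 0.79 [[-0.65, -0.24, -0.64,
[... 554 characters left out ...]

(0.52, -0.281) -0.79 [[-0.72, 0.16, -0.25, 1.16, 0.0, -3.07], [-0.72, 0.07, -0.03, 1.47, 0.0, -3.07]]
(np.float64(0.5108374175335659), np.float64(0.22352933869097946)) 0 [[0.18, 0.06, -0.35, 1.16, 0.0, -2.96], [0.18, -0.03, -0.13, 1.47, 0.0, -2.96]]
(np.float64(0.5108374175335659), np.float64(0.22352933869097946)) 0.79 [[0.18, 0.06, -0.35, 1.16, 0.0, 2.53], [0.18, -0.03, -0.13, 1.47, 0.0, 2.53]]
(np.float64(0.5108374175335659), np.float64(0.22352933869097946)) 1.57 [[0.18, 0.06, -0.35, 1.16, 0.0, 1.75], [0.18, -0.03, -0.13, 1.47, 0.0, 1.75]]
(np.float64(0.5108374175335659), np.float64(0.22352933869097946)) -0.79 [[0.18, 0.06, -0.35, 1.16, 0.0, -2.18], [0.18, -0.03, -0.13, 1.47, 0.0, -2.18]]
```

```bash
cat >> h.py <<'E'
from math import pi
ori=lambda yaw:(R.from_euler('z',yaw)*R.from_rotvec([pi,0,0])).as_rotvec()
def st(tag=""):
    s=bot.read_state();print(tag,"t%.2f"%s['t'],"p",np.round(s['tcp_pos']*1000,1),"F",np.round(s['ft_force'],1),"gap %.1f gf %.1f"%(s['finger_gap']*1000,s['grasp_force']),flush=True);return s
def pick(p,z,od,zup=.25,force=50):
    bot.reach([*p,.12],ori(0)); bot.move_gripper(od+.022)
    bot.line_to([*p,z],v=.12); st("down")
    bot.move_gripper(od-.006,20); st("squeeze")
    bot.move_gripper(od+.016); bot.reach([*p,z],ori(pi/2))
    bot.move_gripper(od-.01,force); st("grip")
    bot.line_to([*p,zup],v=.25); st("lift")
E
python3 - <<'E'
from h import *
st();bot.reach([.45,-.25,.25],ori(0));st()
pick((.5274,-.0392),.031,.056)
p,d=bot.grab_frame("scene");cv2.imwrite("pics/l.png",cv2.resize(p[60:300,180:500],(640,480))[:,:,::-1])
E
```

```text
t0.10 p [ 218.  -558.7  249.6] F [-0.6  0.4 -0.3] gap 85.7 gf 0.0
 t1.54 p [ 449.8 -250.7  249.9] F [1.6 0.2 0.3] gap 85.5 gf 0.0
down t3.70 p [527.9 -39.4  31.8] F [ 0.8 -0.8  0.4] gap 77.8 gf 0.0
squeeze t4.04 p [528.1 -39.5  32.3] F [-1.1  0.4  6. ] gap 54.6 gf 20.7
grip t6.07 p [527.7 -39.3  31.6] F [-1.8  1.   5.6] gap 53.5 gf 53.1
lift t7.09 p [526.8 -39.  248.3] F [-0.4 -0.3 -1.6] gap 53.2 gf 52.6
```

View pics/l.png

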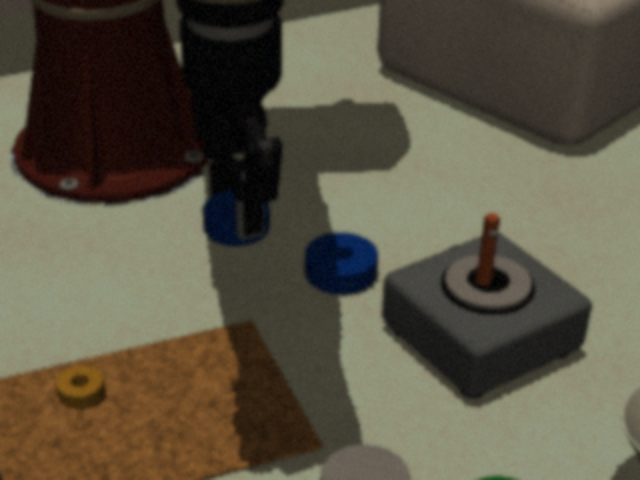

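The blue ring is held. Next I'll feel for the spindle.

```bash
cat >> h.py <<'E'
def F(n=5):
    a=[]
    for _ in range(n): bot.pause(.02); a.append(bot.read_state()['ft_force'])
    return np.mean(a,0)
def probe(xy,zc,f0,deep=.005,lim=3.):
    "zc: TCP height at which the ring's underside meets the nose. True if it went on"
    bot.line_to([*xy,zc+.002],v=.08)
    for dz in(-.0015,-deep):
        bot.line_to([*xy,zc+dz],v=.04); f=F(4)-f0; s=bot.read_state()
        print("probe",np.round(np.array(xy)*1000,1),"dz",dz*1000,"F",np.round(f,1),"p",np.round(s['tcp_pos']*1000,1),"t%.1f"%s['t'],flush=True)
        if f[2]>lim: 
            bot.line_to([*xy,zc+.002],v=.08); return False
    return True
E
python3 - <<'E'
from h import *
c=np.array([.511,.224])
bot.reach([*c,.25],ori(pi/2)); bot.line_to([*c,.186],v=.15); bot.pause(.2); f0=F(8); print(f0); st()
zc=.1806
for dx in([0,0],[0,2],[2,0],[0,-2],[-2,0]):
    if probe(c+np.array(dx)/1000,zc,f0): print("IN");break
st()
E
```

```text
[ 0.31471453 -0.23071345 -0.96137229]
 t9.07 p [511.4 224.1 186.8] F [-0.3 -0.5 -0.7] gap 53.4 gf 52.6
probe [511. 224.] dz -1.5 F [0.7 0.4 0.2] p [511.1 224.  179.1] t9.6
probe [511. 224.] dz -5.0 F [ 4.9  0.1 -1.6] p [511.5 223.9 175.6] t10.0
IN
 t9.96 p [511.5 223.9 175.6] F [ 6.2  0.3 -2.3] gap 53.0 gf 52.7
```

```bash
cat >> h.py <<'E'
def centre(xy,z,f0,n=6,k=.00015):
    xy=np.array(xy,float)
    for _ in range(n):
        f=F(3)-f0
        if np.hypot(f[0],f[1])<1.2: break
        xy+=np.clip(k*f[:2],-.0007,.0007); bot.line_to([*xy,z],v=.03)
    print("centre",np.round(xy*1000,2),"F",np.round(f,1),"t%.1f"%bot.read_state()['t'],flush=True); return xy
E
python3 - <<'E'
from h import *
f0=np.array([.3,-.2,-.96]);zc=.1806
xy=centre([.511,.224],zc-.005,f0)
for dz in(-.009,-.012,-.015,-.018,-.021):
    bot.line_to([*xy,zc+dz],v=.04);f=F(3)-f0;print(dz,np.round(f,1),np.round(bot.read_state()['tcp_pos']*1000,1))
    if f[2]>12: break
st()
E
```

```text
centre [512.14 223.97] F [0.7 0.2 0.5] t10.6
-0.009 [ 0.4 -0.3 -0.8] [511.9 223.9 171.2]
-0.012 [0.8 0.4 0.4] [512.3 224.  168.7]
-0.015 [ 0.4 -0.1  2.6] [512.2 223.9 165.7]
-0.018 [ 1.5  0.4 -1.4] [511.8 223.9 161.9]
-0.021 [ 0.7  0.1 -0.8] [511.9 223.9 159.2]
 t12.11 p [511.9 223.9 159.2] F [ 1.5 -1.4 -2.1] gap 53.9 gf 52.9
```

Run:
```python
from h import *
f0=np.array([.3,-.2,-.96]);xy=np.array([.5122,.224])
for z in(.145,.125,.11,.107,.1055,.1045,.1035,.1028):
    bot.line_to([*xy,z],v=.06);f=F(3)-f0;print(z,np.round(f,1),np.round(bot.read_state()['tcp_pos']*1000,1))
    if f[2]>8: break
    if np.hypot(*f[:2])>3: xy=centre(xy,z,f0,3)
print(xy);st()
```

```text
0.145 [ 1.9 -1.1 -2.2] [511.9 223.9 144.3]
0.125 [0.2 0.3 0.3] [512.  224.  124.9]
0.11 [ 0.5  0.5 -0.6] [511.9 223.9 109.7]
0.107 [-0.7  0.   0. ] [512.1 224.  107. ]
0.1055 [-0.5  0.2 -0. ] [512.1 224.  105.5]
0.1045 [-0.5  0.5  1.7] [512.3 224.  104.7]
0.1035 [-3.8 -1.  10.3] [512.3 224.1 104.6]
[0.5122 0.224 ]
 t14.73 p [512.3 224.1 104.6] F [-3.8 -1.4  9.5] gap 53.8 gf 54.9
```

```bash
cat >> h.py <<'E'
def mount(xy,off,zseat):
    "off: TCP above ring underside; zseat: height it must come to rest at"
    xy=np.array(xy,float); zc=.154+off
    bot.reach([*xy,.25],ori(pi/2)); bot.line_to([*xy,zc+.006],v=.15); bot.pause(.2); f0=F(8); print("f0",f0)
    for dx in([0,0],[0,1.5],[1.5,0],[0,-1.5],[-1.5,0]):
        if probe(xy+np.array(dx)/1000,zc,f0): xy=xy+np.array(dx)/1000; break
    else: raise SystemExit("not found")
    xy=centre(xy,zc-.005,f0)
    zs=[zc-.009,zc-.012,zc-.015,zc-.018,zc-.021]; e=zseat+off
    zs+=[z for z in np.arange(zc-.029,e+.004,-.012)]+[e+.003,e+.001,e,e-.001,e-.002]
    for z in zs:
        bot.line_to([*xy,z],v=.05);f=F(3)-f0;p=bot.read_state()['tcp_pos'];print("z-e %.1f"%((p[2]-e)*1000),"cmd %.1f"%((z-e)*1000),np.round(f,1))
        if f[2]>7 and z<e+.0025: break
        if f[2]>14: raise SystemExit("stuck")
        if np.hypot(*f[:2])>3: xy=centre(xy,z,f0,3)
    st("end"); return xy
E
python3 - <<'E'
from h import *
xy=np.array([.5122,.224])
bot.line_to([*xy,.1052],v=.05); bot.move_gripper(.078); st(); bot.line_to([*xy,.25],v=.25)
bot.reach([.45,-.15,.2],ori(0))
pick((.432,-.1668),.0275,.046)
p,d=bot.grab_frame("top");cv2.imwrite("pics/m.png",p[:,:,::-1])
E
```

```text
t15.35 p [512.2 224.  105.2] F [ 0.3 -0.3 -0.4] gap 77.9 gf 0.0
down t19.12 p [ 432.5 -167.1   28.3] F [0.2 0.2 0.6] gap 68.1 gf 0.0
squeeze t19.45 p [ 432.6 -167.3   28.7] F [-1.7  0.1  5.7] gap 44.7 gf 19.9
grip t21.47 p [ 432.2 -166.9   28.1] F [-2.2  1.9  6. ] gap 44.1 gf 50.7
lift t22.51 p [ 431.5 -166.5  248.4] F [ 0.4  0.6 -2. ] gap 43.8 gf 51.2
```

View pics/m.png

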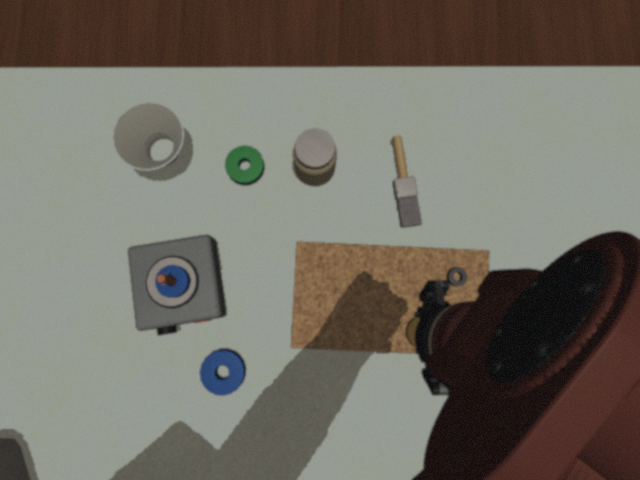

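The blue ring is seated at (172,281), the brass ring is off the mat and in the gripper at (415,330), and the bystanders haven't moved. Next is mounting the medium ring.

Run:
```python
from h import *
xy=mount([.5122,.224],.0231,.098);print(xy)
```

```text
f0 [-0.34450069 -0.26491134 -2.1659948 ]
probe [512.2 224. ] dz -1.5 F [0.3 0.1 0.3] p [512.1 224.  175.5] t25.5
probe [512.2 224. ] dz -5.0 F [0.3 0.4 0.1] p [512.2 224.  172. ] t25.9
centre [512.2 224. ] F [ 0.7 -0.   0.5] t25.9
z-e 46.8 cmd 47.0 [ 0.4 -0.1  0.1]
z-e 44.1 cmd 44.0 [1.3 0.1 0.6]
z-e 41.2 cmd 41.0 [ 1.4 -0.   2.7]
z-e 37.4 cmd 38.0 [ 1.5  0.4 -1.8]
z-e 34.6 cmd 35.0 [ 1.9  0.4 -1.1]
z-e 26.5 cmd 27.0 [ 1.1  0.2 -1.2]
z-e 14.8 cmd 15.0 [ 1.   0.1 -0.2]
z-e 2.8 cmd 3.0 [ 0.7  0.1 -0.2]
z-e 1.0 cmd 1.0 [0.6 0.3 0.2]
z-e 0.1 cmd 0.0 [0.5 0.6 0.1]
z-e 0.0 cmd -1.0 [-3.1 -0.9  8.2]
end t29.55 p [512.3 224.  121.1] F [-3.3 -1.9  6.4] gap 43.9 gf 52.4
[0.5122 0.224 ]
```

Run:
```python
from h import *
xy=np.array([.5122,.224])
bot.line_to([*xy,.1217],v=.05); bot.move_gripper(.068); st(); bot.line_to([*xy,.25],v=.25)
bot.reach([.5,-.25,.2],ori(0))
pick((.5198,-.281),.026,.036)
p,d=bot.grab_frame("top");cv2.imwrite("pics/s.png",p[:,:,::-1])
```

```text
t30.16 p [512.3 224.  121.8] F [-0.4  0.8  0.1] gap 68.0 gf 0.0
down t34.21 p [ 520.3 -281.4   26.9] F [ 0.5 -0.3 -0.7] gap 58.0 gf 0.0
squeeze t34.53 p [ 520.4 -281.6   27.2] F [-0.7 -0.   6.7] gap 35.0 gf 20.0
grip t36.54 p [ 520.  -281.2   26.3] F [ 0.9 -0.4  3.3] gap 33.7 gf 50.2
lift t37.59 p [ 519.3 -280.6  248.3] F [-0.8 -0.8 -0.9] gap 33.8 gf 49.8
```

View pics/s.png

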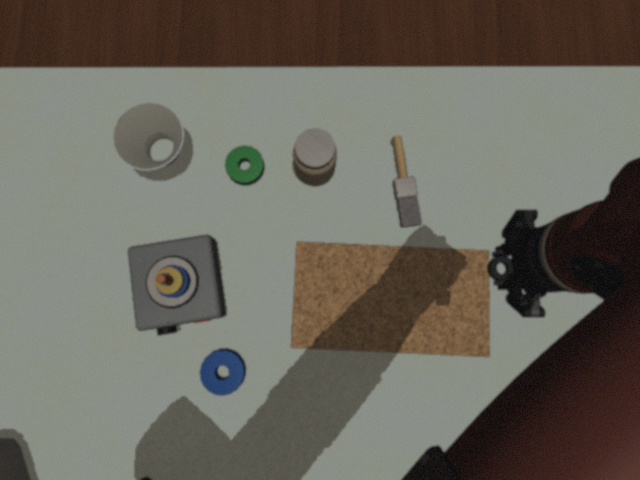

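The brass ring now sits on the blue one at (172,281), and the small ring is held at (500,268).

Run:
```python
from h import *
xy=mount([.5122,.224],.0213,.116);print(xy)
```

```text
f0 [-0.0042071   0.42255127 -1.00046621]
probe [512.2 224. ] dz -1.5 F [-0.1 -0.4 -0.5] p [512.1 224.  173.7] t41.0
probe [512.2 224. ] dz -5.0 F [ 0.3 -0.4  0. ] p [512.1 224.  170.2] t41.3
centre [512.2 224. ] F [ 0.3 -0.5  0.1] t41.4
z-e 28.8 cmd 29.0 [ 0.6 -0.3 -0.1]
z-e 26.1 cmd 26.0 [ 1.2 -0.1  0.5]
z-e 23.2 cmd 23.0 [ 0.2 -0.3  2.8]
z-e 19.4 cmd 20.0 [ 1.7  0.  -2. ]
z-e 16.6 cmd 17.0 [ 0.7 -0.3 -1.4]
z-e 8.5 cmd 9.0 [ 1.6  0.3 -1.7]
z-e 2.8 cmd 3.0 [ 0.4 -0.2 -0. ]
z-e 0.9 cmd 1.0 [-0.2 -0.1  0.1]
z-e 0.0 cmd 0.0 [ 0.  -0.5 -0.4]
z-e -0.0 cmd -1.0 [-3.3 -1.5  8.1]
end t44.42 p [512.3 224.  137.3] F [-3.  -1.1  6.9] gap 33.7 gf 51.1
[0.5122 0.224 ]
```

Home at the expected height. I'll release it, back off, and check.

Run:
```python
from h import *
xy=np.array([.5122,.224])
bot.line_to([*xy,.1378],v=.05); bot.move_gripper(.06); st(); bot.line_to([*xy,.27],v=.2)
bot.reach([.45,-.15,.3],ori(pi/2)); st()
p,d=bot.grab_frame("scene");q,d2=bot.grab_frame("top")
a=cv2.resize(p[150:255,365:480],(420,383),interpolation=cv2.INTER_CUBIC);b=cv2.resize(q[230:340,120:225],(366,383),interpolation=cv2.INTER_CUBIC)
cv2.imwrite("pics/end.png",np.hstack([a,b])[:,:,::-1])
```

```text
t45.05 p [512.2 224.  137.8] F [ 0.3  0.6 -0.1] gap 59.8 gf 0.0
 t47.27 p [ 450.2 -149.3  299.8] F [0.1 0.4 0.1] gap 59.8 gf 0.0
```

View pics/end.png

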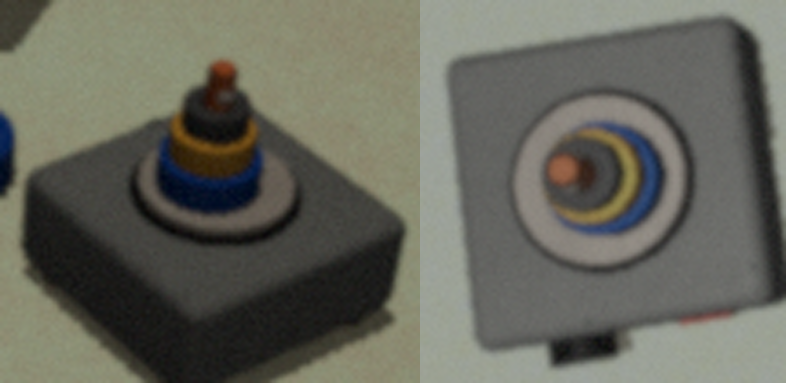

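The crops show blue, brass and steel stacked flat and tight on the seat, with the spindle up and the catch visible above the stack (crop pixel 222,95).

```bash
python3 -c "
from station import bot
print(bot.finish_job())"
```

```text
the job is handed in; nothing more can be done
None
```

All three spacers are fully home on the spindle in order (blue, brass, dark steel), let go with the arm clear and the jar, hopper and brush untouched, and the job was handed in at about 47 s of the 72 s allowed.

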